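# Slide the bead board across to the other riser

## Robot

A 6-joint arm with a two-finger parallel gripper is mounted at the origin on the work surface. World frame = base frame: x ahead of the robot, y to its left, z up, the work surface at z = 0. Lengths are in m, angles in rad, forces in N, time in s.
With the tool pointing down it reaches from about 0.3 to 0.75 m from the base axis. Payload 8.5 kg.
Tool frame: the origin (TCP) lies at the very end of the fingers, on their centre line; the grasp point (between the pads) lies 19 mm behind it; z points along the fingers, x is the direction in which the jaws open and shut, and the axes are right-handed (so a half turn about z gives the same grasp; the last joint's range is limited). The gripper opens to 85 mm and grips with 20 to 120 N. Pads are 22 mm wide; open, the fingers measure 114 mm over their backs; the gripper's body (76 mm by 85 mm) begins 54 mm behind the grasp point. The pads swing forward as they close: fully open they stand 13 mm farther back than shut.
Start: joints at [-1.484, 0.381, 1.297, -0, 1.464, -0.215], TCP at [0.163, -0.525, 0.231] pointing down, gripper open.
Joint ranges: [-3.11, 3.11], [-0.89, 2.33], [0.22, 2.48], [-1.42, 4.56], [0.17, 2.85], [-2.88, 2.88]. Speed limits (rad/s): [2.39, 2.39, 3.14, 3.14, 3.14, 3.14].

## Interface

Orientations are given as a unit quaternion [x, y, z, w].
In Python, from plant import bot gives the robot as it stands.
- The arm moves only by the tool carry_out, never from a script. Its argument "steps" is a list of rows, each a list of 2 entries, a list of its own where there are three numbers: the shift along the tool's x, y, z in m, then the turn, a rotation vector about the tool's x, y, z in degrees. In form: [[[dx, dy, dz], [wx, wy, wz]], ...]. A call has 1 to 8 rows; each row shifts and turns the commanded pose from where the row before left it, along the tool's axes as they then stand; what a row does not reach is not made up. A row lasts 1/10 s, in which the tool goes at most 50 mm and 8.59 degrees, less where a joint would pass 70% of its speed; a pose out of reach is approached as far as the arm can. A call is refused whole if a number of a shift passes 0.05 or a number of a turn 8.59, either way. A call with a gripper value outside its range is refused whole. "claw" is the finger opening in m, from 0 to 0.0854, set as the call begins (left out, the last holds). The fingers move at their own pace and stop on an object; "squeeze" is the grip in N (left out, the last holds). Time passes only in rows, so rows that do not move let the fingers close. It gives the time, the measured TCP pose, the force and the opening at its end, in the units of the state.
- bot.sense(): the state, without advancing time (a new reading comes with each control period).
- bot.get_image(name): name is "side" or "top"; returns (picture, depth): 420x560x3 uint8, red, green, blue; 420x560 float32, m along the optical axis (not along the pixel's ray), 0 where there is no reading.
- bot.camera_params(name): a dict with "camera_matrix" (3x3 intrinsics, pixels), "position" and "rotation" of the camera in the world. Camera axes: x right, y down, z forward; pixel columns grow to the right and rows downward; lengths in m; the calibration is good to about 2 mm. A picture is of the moment at which its call begins. camera_params takes no time and is no camera call.
- bot.job_done(): hands the job in, once; it reports no verdict.
Trained networks look in the newest picture that a camera, given by its name, has taken for a name from the list of things; names that differ only in an ending like _2 or _b are one class to them, and where a whole thing is asked for, a point or a joint stands for the part that bears it (a point fixed in the world has none). Each returns a list of dicts, best first, with "p" (0 to 1); they miss things now and then, are a little off and sometimes report something else, mostly with a low value. They report only what shows in the picture. A call takes as long as a camera call. They do not tell look-alikes from the thing itself.
- bot.find_in(target, camera): "centre" ([x, y, z] in m, in the coordinates of the camera as it stood for that picture, good to about 4 mm: the middle of the surface that is visible of it).
- bot.pinpoint(target, camera): "centre" ([x, y, z] in m, in the coordinates of the camera as it stood for that picture, good to about 4 mm: a listed point, or the origin of a listed thing).
The state is a dict: "t": time; "q": joint angles; "joint_vel": joint speeds; "effort": joint torques, N m; "tcp_pos": TCP position; "orientation": TCP orientation; "wrist_force": force on the tool from outside, world axes, zero at the start; "ft_torque": the same for the moment, N m; "opening": opening from 0.0 (shut) to 1.0 (fully open).
Only numpy, scipy, OpenCV 4.12 (cv2) and the standard library are available. Lean on these libraries where they do the work, as an engineer would, in place of code of your own. Each camera call takes 0.05 s, during which the arm holds its last target. There are 200 camera calls.

## Task

Slide the oblong grey bead board off the plywood riser it stands on, across the gap, onto the empty plywood riser next to it, until it sits wholly on that riser and about square with it. Keep it flat the whole way: do not lift it, tip it or let it dip into the gap. Leave the small square bead tray where it is.

Things in the scene. Friction and masses are not known exactly. Their poses are not given: they have to be found in the camera images.
- tray_mid (a point): centre (half-way up) of the oblong grey bead board, a loose, rigid open tray 120 mm (its x) by 150 mm (its y) by 25 mm high, z up, about 0.2 to 0.4 kg, its weight in the middle. Outer rim walls 6 mm thick and the full 25 mm high, flat outside; inside, a 6 mm floor with low dividers up to 18 mm above the underside. Its beads are fixed. It starts wholly on the start riser, long side roughly along the riser's y; either end may face the gap.
- start_top (a point): centre of the top face of the plywood riser on which the bead board starts; fixed in place. The top is a flat, smooth board 180 mm (x) by 210 mm (y), 12 mm thick, no rim, its top 42 mm above the table. Site axes: x, y along the sides, z up. The two risers are alike, equally high and parallel, in line along their y axes (in either order: the start riser may be on the robot's left or right), with an open gap of 45 to 60 mm between their facing 180 mm edges.
- landing_top (a point): centre of the top face of the other, empty plywood riser, where the bead board must go; fixed, same size, height and axes as the start riser.
- square_mid (a point): centre (half-way up) of the small square grey bead tray, 80 by 80 by 25 mm, loose, on the cutting mat on the far side of the risers (away from the robot). To be left alone. A white thread spool and a glass jar stand in a row with it, all at most 60 mm high.
Not all that is in view belongs to the job. Leave any red look-alike of the part that bears tray_mid alone.

How it is judged:
At the end, for the whole second after the job is handed in: The bead board lies flat on the landing riser, its centre within 30 mm of the riser's centre along each side (so that it hangs over no edge) and turned by less than 0.2 rad (11 degrees) from square; the small square tray is within 20 mm of where it was (x of tray_mid in the frame of landing_top between -0.03 and 0.03 m and y of tray_mid in the frame of landing_top between -0.03 and 0.03 m and z of tray_mid in the frame of landing_top between 0.0085 and 0.0165 m and angle between tray_mid's own z axis and vertical below 0.05 rad and angle between the x axis of tray_mid and the x axis of landing_top, either way round below 0.2 rad and distance of square_mid from where it was at the start of the episode below 0.02 m); the robot touches nothing.
It fails at once if the bead board dips into the gap, tips or falls (tilts more than 0.12 rad, 7 degrees, or its centre drops more than 7 mm) (angle between tray_mid's own z axis and vertical above 0.12 rad or z of tray_mid in the frame of landing_top below 0.0055 m).
It fails at once if the bead board is lifted (its centre rises more than 15 mm) (z of tray_mid in the frame of landing_top above 0.0275 m).
It fails at once if the small square tray is pushed more than 20 mm (distance of square_mid from where it was at the start of the episode above 0.02 m).
It also fails if it takes over 32 s, if anything falls off the work surface, if the arm or the gripper's body presses on something with over 40 N, if the wrist force passes 120 N, or if a joint passes its speed limit or range.

## Working session

There is one attempt and no reset: what is moved stays moved. The work goes in short steps, Python scripts to look and compute and a tool call to move; the robot and the scene stay as the last step left them, time stands still between calls to the robot, and variables do not carry over. Pictures are saved under pics/ and viewed, on a budget of 10 in all, crops included, one or two more only if the job needs it, and the job is handed in when it is done.

Besides the shell and the picture viewer there is one more tool, called after "Call:" as name(argument=value, ...), one argument or row to a line, values as JSON. carry_out: Moves the arm, as the interface text tells. Its arguments: {"type":"object","properties":{"steps":{"type":"array"},"claw":{"type":"number"},"squeeze":{"type":"number"}},"required":["steps"]}

```bash
mkdir -p pics
cat > h.py <<'E'
import numpy as np,cv2
from plant import bot
def w(cam,p):
    c=bot.camera_params(cam); return np.array(c["rotation"])@np.array(p)+np.array(c["position"])
def px(cam,P):
    c=bot.camera_params(cam); q=np.array(c["rotation"]).T@(np.array(P)-np.array(c["position"])); q=np.array(c["camera_matrix"])@q; return (q[:2]/q[2]).round(0)
def cloud(cam,d):
    c=bot.camera_params(cam);K=np.array(c["camera_matrix"]);v,u=np.mgrid[:d.shape[0],:d.shape[1]]
    P=np.stack([(u-K[0,2])/K[0,0]*d,(v-K[1,2])/K[1,1]*d,d],-1)
    return P@np.array(c["rotation"]).T+np.array(c["position"])
E
python3 - <<'E'
from h import *
np.set_printoptions(precision=4,suppress=True)
for cam in("top","side"):
    im,d=bot.get_image(cam);np.save(f"{cam}_d.npy",d);cv2.imwrite(f"pics/{cam}1.png",im[...,::-1])
    for n in("tray_mid","start_top","landing_top","square_mid"):
        for r in bot.pinpoint(n,cam)[:3]:
            P=w(cam,r["centre"]);print(cam,n,P,px(cam,P),round(r["p"],2))
print(bot.sense())
E
```

```text
Traceback (most recent call last):
  File "h.py", line 4, in w
    c=bot.camera_params(cam); return np.array(c["rotation"])@np.array(p)+np.array(c["position"])
                                     ~~~~~~~~~~~~~~~~~~~~~~~^~~~~~~~~~~~
ValueError: matmul: Input operand 1 has a mismatch in its core dimension 0, with gufunc signature (n?,k),(k,m?)->(n?,m?) (size 3 is different from 4)
```

View pics/top1.png

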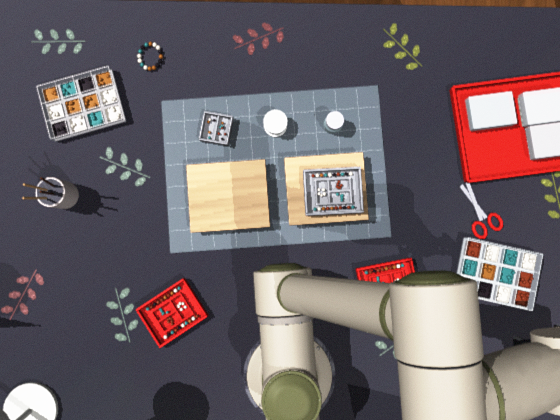

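The top view shows the grey board at (333,192) on the right riser, with the empty riser at (228,196). The square tray is at (217,128), the spool at (275,123) and the jar at (335,121). Red look-alikes are at (172,312) and (386,272). The rotation comes as a quaternion, so I'll fix the helper.

```bash
sed -i 's/np.array(c\["rotation"\])/R(c["rotation"])/g; 1a from scipy.spatial.transform import Rotation\ndef R(q): return Rotation.from_quat(q).as_matrix()' h.py
python3 - <<'E'
from h import *
np.set_printoptions(precision=4,suppress=True)
for cam in("top","side"):
    im,d=bot.get_image(cam);np.save(f"{cam}_d.npy",d);cv2.imwrite(f"pics/{cam}2.png",im[...,::-1])
    for n in("tray_mid","start_top","landing_top","square_mid"):
        for r in bot.pinpoint(n,cam)[:3]:
            P=w(cam,r["centre"]);print(cam,n,P,px(cam,P),round(r["p"],2))
    P=cloud(cam,d)
    # riser tops: plane z~.042 ; board top z~.067
    for lo,hi,nm in((.034,.05,"riser"),(.058,.075,"rim")):
        m=((P[...,2]>lo)&(P[...,2]<hi)&(d>0)&(P[...,0]>.2)).astype(np.uint8)
        n,l,s,_=cv2.connectedComponentsWithStats(m)
        for i in range(1,n):
            if s[i,4]>150:
                q=P[l==i]; b=cv2.minAreaRect((q[:,:2]*1000).astype(np.float32)); print(cam,nm,s[i,4],np.round(b[0]),np.round(b[1]),round(b[2],1),"z",np.median(q[:,2]))
print(bot.sense())
E
```

```text
top tray_mid [ 0.4898 -0.1033  0.0513] [332. 191.] 0.79
top tray_mid [ 0.237  -0.2576  0.0122] [387. 288.] 0.68
top tray_mid [0.1653 0.3147 0.0147] [171. 311.] 0.57
top landing_top [0.4737 0.1716 0.0433] [227. 195.] 0.73
top square_mid [0.659  0.2098 0.018 ] [216. 128.] 0.93
top riser 1730 [ 682. -667.] [181. 101.] 6.7 z 0.044145556871860614
top riser 1113 [ 716. -533.] [ 90. 120.] 9.2 z 0.03655028518338055
top riser 418 [673.  49.] [63. 59.] 1.3 z 0.04614814954031721
top riser 2671 [497. -90.] [181. 211.] 5.2 z 0.04110559056994867
top riser 5355 [473. 171.] [181. 210.] 5.2 z 0.041302642046409765
top riser 840 [ 489. -106.] [108. 137.] 4.3 z 0.046818711864529905
top riser 191 [487. -78.] [59. 29.] 4.1 z 0.04706841282827634
top riser 156 [ 474. -124.] [27. 51.] 0.8 z 0.04677528840645084
top rim 220 [ 675. -108.] [44. 45.] 3.2 z 0.061334274203530326
top rim 503 [ 488. -105.] [120. 150.] 4.2 z 0.06533464117391086
side tray_mid [0.1632 0.3148 0.0123] [309. 352.] 0.92
side tray_mid [ 0.2438 -0.2631  0.0129] [412. 188.] 0.74
side tray_mid [ 0.4872 -0.1026  0.0538] [311. 170.] 0.66
side sta
[... 523 characters left out ...]
[182. 214.] 5.2 z 0.04220782603569606
side rim 826 [1617. -176.] [ 28. 851.] 0.1 z 0.06641028921924758
side rim 512 [ 487. -104.] [124. 155.] 3.6 z 0.0648271822344984
side rim 169 [446. 622.] [74. 31.] 85.6 z 0.06681521127508161
{'t': 0.6, 'q': array([-1.4843,  0.3806,  1.2974,  0.    ,  1.4636, -0.2153]), 'joint_vel': array([-0.0002,  0.0001, -0.0005, -0.0014,  0.0004, -0.001 ]), 'effort': array([ -0.0009, -44.8162, -23.1404,  -0.0002,   0.0006,  -0.    ]), 'tcp_pos': array([ 0.1635, -0.5251,  0.2313]), 'orientation': array([ 0.8054, -0.5928, -0.    , -0.    ]), 'wrist_force': array([ 0.7601, -0.5467,  0.0353]), 'ft_torque': array([-0.0404, -0.025 ,  0.0096]), 'opening': 0.9944016427947281}
```

View pics/side2.png

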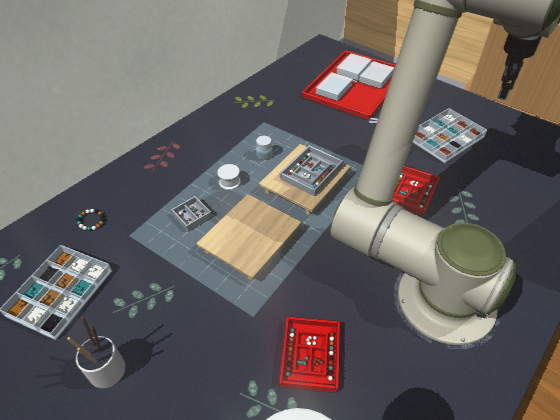

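The side view agrees: the grey board is at (311,170) on the far riser, the empty riser at (250,233), and the red look-alikes at (309,352) and (412,188). The other grey and white bead boxes, at (450,135) and (55,290), aren't on risers. I choose the board at top (333,192) and will check it in a close crop while I turn the tool to the riser axes.

```bash
python3 -c "
import cv2;i=cv2.imread('pics/top2.png')[140:250,170:390];cv2.imwrite('pics/crop1.png',cv2.resize(i,None,fx=3,fy=3,interpolation=2))"
```

```text
(no output)
```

View pics/crop1.png

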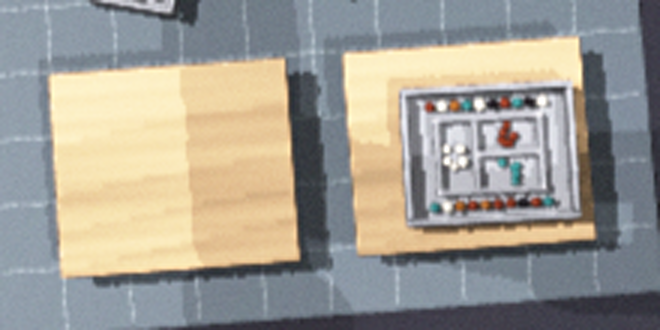

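Call:
carry_out(
  steps=[
    [[0, 0, 0], [0, 0, -7.79]],
    [[0, 0, 0], [0, 0, -7.79]],
    [[0, 0, 0], [0, 0, -7.79]],
    [[0, 0, 0], [0, 0, -7.79]],
    [[0, 0, 0], [0, 0, -7.79]],
    [[0, 0, 0], [0, 0, -7.79]],
    [[0, 0, 0], [0, 0, -7.79]],
    [[0, 0, 0], [0, 0, -7.79]],
  ],
  claw=0.085,
)

```text
t: 1.4
tcp_pos: [0.1635, -0.5251, 0.2313]
orientation: [0.996, -0.088, 0.0, 0.0]
wrist_force: [0.3, 0.5, 0.9]
opening: 0.994
```

Call:
carry_out(
  steps=[
    [[0, 0, 0], [0, 0, -7.79]],
    [[0, 0, 0], [0, 0, -7.79]],
    [[0.03, -0.023, 0.008], [0, 0, 0]],
    [[0.03, -0.023, 0.008], [0, 0, 0]],
    [[0.03, -0.023, 0.008], [0, 0, 0]],
    [[0.03, -0.023, 0.008], [0, 0, 0]],
    [[0.03, -0.023, 0.008], [0, 0, 0]],
    [[0.03, -0.023, 0.008], [0, 0, 0]],
  ],
)

```text
t: 2.2
tcp_pos: [0.3312, -0.3703, 0.1832]
orientation: [0.999, 0.045, 0.0, 0.0]
wrist_force: [-0.1, 0.2, -0.0]
opening: 0.995
```

The crop shows the grey board with its rim against the right edge of the right riser, and the left riser empty. The arm tracks well, so I'll go on to a point behind the board.

Call:
carry_out(
  steps=[
    [[0.03, -0.0235, 0.014], [0, 0, 0]],
    [[0.03, -0.0235, 0.014], [0, 0, 0]],
    [[0.03, -0.0235, 0.014], [0, 0, 0]],
    [[0.03, -0.0235, 0.014], [0, 0, 0]],
    [[0.03, -0.0235, 0.014], [0, 0, 0]],
    [[0.0315, -0.0235, 0.013], [0, 0, 0]],
    [[0, 0, 0.03], [0, 0, 0]],
    [[0, 0, 0], [0, 0, 0]],
  ],
)

```text
t: 3.0
tcp_pos: [0.4973, -0.2128, 0.0675]
orientation: [0.999, 0.046, -0.002, -0.002]
wrist_force: [0.8, -0.0, 0.2]
opening: 0.991
```

Run:
```python
from h import *
np.set_printoptions(precision=4,suppress=True)
im,d=bot.get_image("side");cv2.imwrite("pics/side3.png",cv2.resize(im[70:260,200:420,::-1],None,fx=3,fy=3))
print(bot.sense()["tcp_pos"])
for cam in("top","side"):
    im,d=bot.get_image(cam);P=cloud(cam,d)
    q=P[(d>0)&(abs(P[...,0]-.498)<.09)&(P[...,1]<-.195)&(P[...,1]>-.24)&(P[...,2]>.05)&(P[...,2]<.12)]
    print(cam,len(q),q.min(0) if len(q) else 0,q.max(0) if len(q) else 0)
```

```text
[ 0.4977 -0.214   0.0694]
top 0 0 0
side 35 [ 0.5387 -0.207   0.0845] [ 0.5526 -0.1984  0.1187]
```

View pics/side3.png

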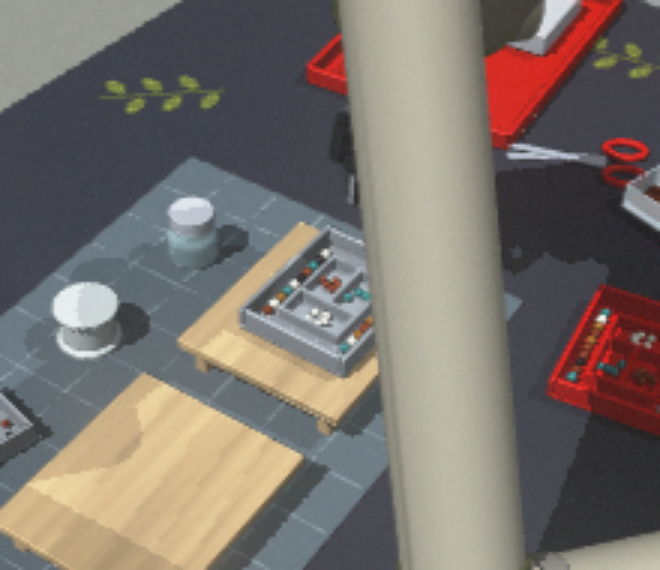

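The fingertip shows about 15 mm above the TCP with the jaws open, as expected. The side view shows the arm clear of everything and the gripper behind the board. Next I lower to TCP z 0.036 and push with both fingers on the end wall.

Call:
carry_out(
  steps=[
    [[0, 0, 0.0335], [0, 0, 0]],
    [[0, 0, 0], [0, 0, 0]],
    [[0, -0.01, 0], [0, 0, 0]],
    [[0, -0.01, 0], [0, 0, 0]],
    [[0, -0.007, 0], [0, 0, 0]],
    [[0.0003, -0.007, 0], [0, 0, 0]],
    [[0.0003, -0.007, 0], [0, 0, 0]],
    [[0.0003, -0.007, 0], [0, 0, 0]],
  ],
)

```text
t: 3.95
tcp_pos: [0.4951, -0.1665, 0.0373]
orientation: [0.999, 0.045, 0.001, 0.0]
wrist_force: [0.5, -3.0, 3.0]
opening: 0.997
```

```bash
cat > loc.py <<'E'
from h import *
np.set_printoptions(precision=4,suppress=True)
a=np.radians(5.2);X=np.array([np.cos(a),np.sin(a)]);Y=np.array([-np.sin(a),np.cos(a)])
s=bot.sense();print(s["t"],s["tcp_pos"],s["wrist_force"]);r=s["tcp_pos"][:2]-[.4725,.171];print("tcp in landing mm",r@X*1e3,r@Y*1e3)
for cam in("top","side"):
    im,d=bot.get_image(cam);P=cloud(cam,d);cv2.imwrite(f"{cam}_l.png",im[...,::-1])
    m=((P[...,2]>.058)&(P[...,2]<.073)&(d>0)&(P[...,0]>.39)&(P[...,0]<.58)&(abs(P[...,1])<.3)).astype(np.uint8)
    n,l,st,_=cv2.connectedComponentsWithStats(m);i=1+st[1:,4].argmax();q=P[l==i]
    b=cv2.minAreaRect((q[:,:2]*1000).astype(np.float32));r=np.array(b[0])/1e3-[.4725,.171]
    print(cam,st[i,4],np.round(b[1]),"ang-5.2:",round(b[2]-5.2,1),"board in landing mm",r@X*1e3,r@Y*1e3,"z",np.median(q[:,2]))
    for n in("square_mid",): print(n,[w(cam,r["centre"]) for r in bot.pinpoint(n,cam)[:1]])
E
python3 loc.py; cp side_l.png pics/side4.png
```

```text
3.95 [ 0.4951 -0.1665  0.0373] [ 0.5031 -3.0109  2.9899]
tcp in landing mm -8.043001648112249 -338.11436801624643
top 206 [ 75. 149.] ang-5.2: 35.0 board in landing mm 32.35188012317563 -220.66802136726366 z 0.06515326427498913
square_mid [array([0.6608, 0.2103, 0.0131])]
side 392 [121. 176.] ang-5.2: -0.1 board in landing mm -11.36239610143425 -260.3518972757121 z 0.06489717304648862
square_mid [array([0.6607, 0.21  , 0.0152])]
```

Contact is made: 3 N, with the board moving flat. I'll carry on.

Call:
carry_out(
  steps=[
    [[0.0004, -0.011, 0], [0, 0, 0]],
    [[0.0004, -0.011, 0], [0, 0, 0]],
    [[0.0004, -0.011, 0], [0, 0, 0]],
    [[0.0004, -0.011, 0], [0, 0, 0]],
    [[0.0004, -0.011, 0], [0, 0, 0]],
    [[0.0004, -0.011, 0], [0, 0, 0]],
    [[0.0004, -0.011, 0], [0, 0, 0]],
    [[0.0004, -0.011, 0], [0, 0, 0]],
  ],
)

```text
t: 4.95
tcp_pos: [0.49, -0.0778, 0.0369]
orientation: [0.999, 0.045, 0.0, 0.0]
wrist_force: [0.7, -1.7, -0.4]
opening: 0.997
```

```bash
python3 loc.py; cp side_l.png pics/side5.png
```

```text
4.95 [ 0.49   -0.0778  0.0369] [ 0.7018 -1.6954 -0.3729]
tcp in landing mm -5.160893457841432 -249.36035511081838
top 255 [121. 106.] ang-5.2: -0.2 board in landing mm -6.390985732306572 -142.31128218269504 z 0.06592666576594586
square_mid [array([0.6574, 0.2109, 0.0146])]
side 571 [122. 172.] ang-5.2: 0.5 board in landing mm -8.016515400423733 -170.12520612819984 z 0.06510628973862775
square_mid [array([0.6584, 0.2105, 0.0156])]
```

View pics/side5.png

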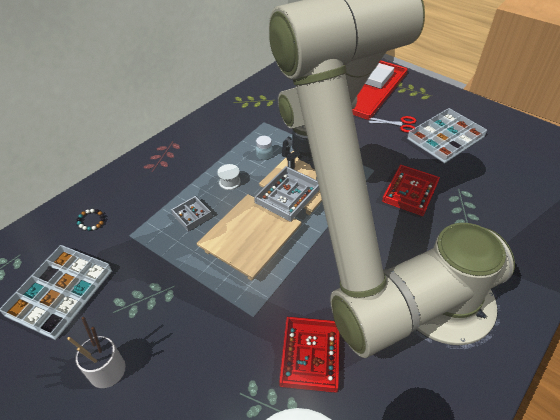

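The board (290,190) now bridges the gap flat, with its front end on the landing riser and no rotation. About 164 mm remain.

Call:
carry_out(
  steps=[
    [[0.0005, -0.011, 0], [0, 0, 0]],
    [[0.0005, -0.011, 0], [0, 0, 0]],
    [[0.0005, -0.011, 0], [0, 0, 0]],
    [[0.0005, -0.011, 0], [0, 0, 0]],
    [[0.0005, -0.011, 0], [0, 0, 0]],
    [[0.0005, -0.011, 0], [0, 0, 0]],
    [[0.0005, -0.011, 0], [0, 0, 0]],
    [[0.0005, -0.011, 0], [0, 0, 0]],
  ],
)

```text
t: 5.95
tcp_pos: [0.486, 0.0102, 0.0369]
orientation: [0.999, 0.045, 0.0, 0.0]
wrist_force: [-0.4, -2.5, 2.6]
opening: 0.997
```

```bash
python3 loc.py
```

```text
5.95 [0.486  0.0102 0.0369] [-0.367  -2.4882  2.6301]
tcp in landing mm -1.1359054903772088 -161.34893974821455
top 245 [120.  85.] ang-5.2: -0.2 board in landing mm -3.043681709838884 -43.6196985004026 z 0.06584965613488403
square_mid [array([0.6594, 0.2077, 0.0147])]
side 656 [122. 173.] ang-5.2: -0.3 board in landing mm -4.287043752022397 -83.23007323845434 z 0.06551618837717665
square_mid [array([0.6579, 0.2085, 0.0168])]
```

Call:
carry_out(
  steps=[
    [[0.0005, -0.011, 0], [0, 0, 0]],
    [[0.0005, -0.011, 0], [0, 0, 0]],
    [[0.0005, -0.011, 0], [0, 0, 0]],
    [[0.0005, -0.011, 0], [0, 0, 0]],
    [[0.0005, -0.011, 0], [0, 0, 0]],
    [[0.0005, -0.01, 0], [0, 0, 0]],
    [[0, -0.007, 0], [0, 0, 0]],
    [[0, -0.004, 0], [0, 0, 0]],
  ],
)

```text
t: 6.95
tcp_pos: [0.482, 0.086, 0.0368]
orientation: [0.999, 0.046, -0.0, 0.0]
wrist_force: [-0.5, -1.6, -1.0]
opening: 0.995
```

Call:
carry_out(
  steps=[
    [[0, 0, 0], [0, 0, 0]],
    [[0, 0.015, 0], [0, 0, 0]],
    [[0, 0.02, 0], [0, 0, 0]],
    [[0, 0, -0.03], [0, 0, 0]],
    [[0, 0, -0.04], [0, 0, 0]],
    [[0, 0.04, -0.03], [0, 0, 0]],
    [[0, 0.05, 0], [0, 0, 0]],
    [[0, 0.05, 0], [0, 0, 0]],
  ],
)

```text
t: 7.75
tcp_pos: [0.4983, -0.0908, 0.1381]
orientation: [0.999, 0.046, 0.001, 0.001]
wrist_force: [1.8, 0.3, -0.0]
opening: 0.996
```

Call:
carry_out(
  steps=[
    [[0, 0.05, 0], [0, 0, 0]],
    [[0, 0.05, 0], [0, 0, 0]],
    [[0, 0.05, 0], [0, 0, 0]],
    [[0, 0.05, 0], [0, 0, 0]],
    [[0, 0, 0], [0, 0, 0]],
  ],
)

```text
t: 8.25
tcp_pos: [0.5157, -0.2942, 0.1363]
orientation: [0.999, 0.042, 0.0, 0.001]
wrist_force: [-0.7, 0.6, -0.2]
opening: 0.998
```

```bash
python3 loc.py; cp top_l.png pics/top6.png
```

```text
8.25 [ 0.5157 -0.2942  0.1363] [-0.6585  0.6084 -0.173 ]
tcp in landing mm 0.9033473126868067 -467.2451274660578
top 503 [120. 151.] ang-5.2: -0.1 board in landing mm -0.09350294834321415 0.0019210404041117507 z 0.06542679165265275
square_mid []
side 658 [123. 153.] ang-5.2: 0.2 board in landing mm -1.7063436853789578 1.9050291235560257 z 0.06525219537689891
square_mid [array([0.6596, 0.2104, 0.0182])]
```

View pics/top6.png

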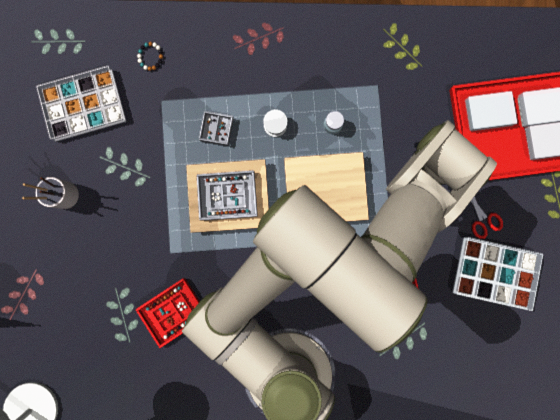

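The board sits centred on the left riser at (228,195). The square tray is still at (217,128), and the gripper is clear.

```bash
python3 -c "
from plant import bot
print(bot.job_done())"
```

```text
the job is handed in; nothing more can be done
None
```

The bead board now lies on the landing riser and the job is handed in. I pushed it flat across the gap with both open fingers against its end wall, in line with the risers, then backed the gripper away.

**Board position:** in the last check it was about 0–2 mm off the riser's centre along each side and turned about 0.2° or less from square. Its rim was at z ≈ 0.065 m, within 0.5 mm of its start height. I did not measure its tilt directly, but the rim height stayed steady at every look.

**Forces and time:** wrist-force readings between moves stayed at or below about 5 N, and the arm touched nothing at the end. It took about 8 s on the robot's clock.

**Square tray:** the side camera's network found it within about 3 mm of where it was at the start. The top camera's network missed it in the last frame, but the picture shows it in its old place.

**Disagreements:** the partial fits made during the push were off wherever the arm or fingers hid part of the board. In the first top view the angle came out wrong by 35°. The final, unobstructed fits from the two cameras agree to about 2 mm.

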